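# Shut the long game box

## Task

The draughts have been put away in the longer of the two open grey plastic game boxes: swing its hinged lid shut and press it fully home, so that the tab at the lid's front edge drops behind the front rim. Leave the shorter box with the dice standing open, its lid as it is.

Things in the scene. Friction and masses are not known exactly. Their poses are not given: they have to be found in the camera images.
- long_box: Longer grey box, to shut; fixed, 90 deep (x) x 130 (y) x 50 mm high, walls 3, draughts inside below 30. Origin: centre of underside; x runs from front rim (robot's side, turned up to 1 rad) to back rim, z up. Hinge axis along y at x=+45, z=50. Lid 90 x 130 x 6 mm; shut, it lies on the rim, top at z=56. Short box and bowl (55 high) stand beside it in any order, 20 mm or more away; all else is low.
- long_box_lid (a joint): Lid angle of the long box, rad: 0 shut flat on the rim, 1.57 upright, stop at 1.9; starts at 1.5 to 1.85, about upright or leaning back. Stiff friction hinge: the lid stays wherever it is left (no spring, no catch) and takes about 1 to 3 N near its front edge to swing shut.
- long_box_tab (a point): Middle of the free edge of the long box lid's tab. The tab (40 wide, 3 thick, 16 mm deep) stands square to the lid's inner face near its front edge; this point is 83.5 mm from the hinge along the lid and 16 mm off its inner face. Shut, the tab hangs 2 mm behind the front wall, this point 34 mm above the table, 16 mm below the rim.
- short_box_tab (a point): The same point on the lid of the shorter grey box (90 deep, 80 long, 50 mm high, dice inside, fixed; lid, tab and hinge otherwise alike, open at 1.5 to 1.85 rad, hinge on its back rim too). That lid must be left as it is.
Things that resemble listed ones, but are neither listed nor needed, are in the scene too. Leave any blue or orange look-alike of the long_box alone.

How it is judged:
At the end, for the whole second after the job is handed in: The long box's lid is shut to within 0.1 rad (about 9 mm at the front edge), so its tab hangs behind the front wall with its edge at least 7 mm below the rim, and it stays so; the short box's lid is still open as it was, its tab within 20 mm of where it began (value of joint long_box_lid below 0.1 rad and z of long_box_tab in the frame of long_box below 0.043 m and x of long_box_tab in the frame of long_box above -0.042 m and distance of short_box_tab from where it was at the start of the episode below 0.02 m); the robot touches nothing.
It fails at once if the short box's lid is swung (its tab moves more than 20 mm) (distance of short_box_tab from where it was at the start of the episode above 0.02 m).
It also fails if it takes over 32 s, if anything falls off the work surface, if the arm or the gripper's body presses on something with over 40 N, if the wrist force passes 120 N, or if a joint passes its speed limit or range.

## Robot

A 6-joint arm with a two-finger parallel gripper is mounted at the origin on the work surface. World frame = base frame: x ahead of the robot, y to its left, z up, the work surface at z = 0. Lengths are in m, angles in rad, forces in N, time in s.
With the tool pointing down it reaches from about 0.375 to 0.925 m from the base axis. Payload 5.7 kg.
Tool frame: the origin (TCP) lies midway between the tips of the shut fingers; the grasp point (between the pads) lies 19 mm behind it; z points along the fingers, y is the line along which they close (so a half turn about z gives the same grasp; the last joint's range is limited). The gripper opens to 85 mm and grips with 20 to 120 N. Pads are 22 mm wide; open, the fingers measure 114 mm over their backs; the gripper's body (76 mm by 85 mm) begins 54 mm behind the grasp point. The pads swing forward as they close: fully open they stand 13 mm farther back than shut.
Start: joints at [1.217, 0.359, 1.51, -0, 1.272, -0.115], TCP at [0.142, 0.583, 0.199] pointing down, gripper open.
Joint ranges: [-2.97, 2.97], [-1.01, 2.36], [0.21, 2.38], [-0.96, 4.11], [0.2, 2.71], [-2.98, 2.98]. Speed limits (rad/s): [2.39, 2.39, 3.14, 3.14, 3.14, 3.14].

## Interface

Orientations are given as a 3x3 rotation matrix whose columns are the frame's x, y, z axes.
In Python, from station import robot, optics, finish_job, cut_out gives the robot as it stands. Calls block until the motion is done:
- robot.reach(position, orientation): joint-space move of the TCP to a pose.
- robot.servo_line(position, ori=None, velocity=0.15, threshold=None): straight line of the TCP; ori=None keeps the orientation; velocity is the mean speed in m/s. With threshold (N) it stops when the force on the tool has changed by that much, and returns True; else False.
- robot.set_joints(angles): joint-space move.
- robot.let_go() and robot.gripper_close(strength=None): open the fingers fully, or close them until they stop; strength is the grip in N (None keeps the last).
- robot.wait(seconds).
- robot.solve_ik(position, orientation): joint angles nearest the present ones, or None.
- robot.observe(): the state.
- optics.grab_frame(name): name is "side" or "top" or "wrist"; returns a dict with "image" (480x640x3 uint8, blue, green, red), "z_map" (480x640 float32, m along the optical axis (not along the pixel's ray), 0 where there is no reading), "intrinsics" (3x3 intrinsics, pixels), "extrinsics" (4x4, takes a point from world to camera coordinates). Camera axes: x right, y down, z forward; pixel columns grow to the right and rows downward; lengths in m; the calibration is good to about 2 mm. A picture is of the moment at which its call begins.
A pose or a line that the arm cannot do raises robot.PlanningError and nothing moves.
- finish_job(): hands the job in; it is judged then, once.
Trained networks look in the newest picture that a camera, given by its name, has taken for a name from the list of things; names that differ only in an ending like _2 or _b are one class to them, and where a whole thing is asked for, a point or a joint stands for the part that bears it (a point fixed in the world has none). Each returns a list of dicts, best first, with "score" (0 to 1); they miss things now and then, are a little off and sometimes report something else, mostly with a low value. They report only what shows in the picture. A call takes as long as a camera call. They do not tell look-alikes from the thing itself.
- cut_out(thing, camera): "mask" (480x640 bool, what is visible of it) and "box" ([centre column, centre row, width, height] in pixels, round what is visible of it).
The state is a dict: "clock": time; "joints": joint angles; "joint_velocities": joint speeds; "effort": joint torques, N m; "eef_pos": TCP position; "eef_rot": TCP orientation; "ft_force": force on the tool from outside, world axes, zero at the start; "ft_torque": the same for the moment, N m; "gripper_width": finger opening in m; "grip_force": force on a finger pad.
Only numpy, scipy, OpenCV 4.12 (cv2) and the standard library are available. Lean on these libraries where they do the work, as an engineer would, in place of code of your own. Each camera call takes 0.05 s, during which the arm holds its last target. There are 200 camera calls.

## Working session

There is one attempt and no reset: what is moved stays moved. The work goes in short steps, each a Python script; the robot and the scene stay as the last script left them, time stands still between calls to the robot, and variables do not carry over. Pictures are saved under pics/ and viewed, at most 10 in all, crops included, and the job is handed in when it is done.

```bash
mkdir -p pics; cat > h.py <<'E'
import numpy as np, cv2
from station import robot, optics, finish_job, cut_out
def pts(f, mask=None):
    z=f["z_map"]; K=f["intrinsics"]; T=np.linalg.inv(f["extrinsics"])
    v,u=np.nonzero((z>0)&(mask if mask is not None else True))
    d=z[v,u]; P=np.stack([(u-K[0,2])/K[0,0]*d,(v-K[1,2])/K[1,1]*d,d],1)
    return P@T[:3,:3].T+T[:3,3],u,v
E
python3 - <<'E'
from h import *
ims=[]
for c in("top","side"):
    f=optics.grab_frame(c); np.savez(f"{c}.npz",**f); im=f["image"].copy()
    for n in("long_box","long_box_lid","short_box_tab"):
        for r in cut_out(n,c):
            print(c,n,round(r["score"],2),np.round(r["box"]))
            if r["score"]>.3:
                P,u,v=pts(f,r["mask"]); print(len(P),np.round(np.percentile(P,[2,50,98],axis=0),3).tolist())
    cv2.imwrite(f"pics/{c}.png",im)
print(robot.observe()["clock"])
E
```

```text
top long_box 0.97 [464. 321.  66.  49.]
2015 [[0.369, -0.527, 0.014], [0.423, -0.458, 0.056], [0.478, -0.393, 0.063]]
top long_box 0.96 [389. 278.  64.  64.]
2413 [[0.463, -0.328, -0.001], [0.532, -0.263, 0.026], [0.585, -0.194, 0.14]]
top long_box 0.69 [405. 198.  56.  41.]
1913 [[0.696, -0.374, 0.005], [0.74, -0.309, 0.056], [0.793, -0.246, 0.063]]
top long_box_lid 0.77 [396. 260.  48.  32.]
739 [[0.535, -0.333, 0.05], [0.561, -0.276, 0.108], [0.589, -0.22, 0.142]]
top long_box_lid 0.73 [406. 196.  49.  35.]
1595 [[0.7, -0.374, 0.05], [0.747, -0.312, 0.057], [0.793, -0.249, 0.063]]
top long_box_lid 0.7 [463. 319.  58.  51.]
1885 [[0.371, -0.528, 0.045], [0.423, -0.462, 0.057], [0.478, -0.397, 0.063]]
top short_box_tab 0.76 [284. 269.  29.  18.]
345 [[0.528, -0.032, 0.053], [0.542, 0.003, 0.132], [0.555, 0.039, 0.143]]
top short_box_tab 0.69 [389. 279.  69.  67.]
2580 [[0.458, -0.329, -0.001], [0.532, -0.263, 0.026], [0.587, -0.193, 0.14]]
side long_box 0.81 [359. 305.  94. 122.]
6185 [[0.452, -0.334, 0.001], [0.537, -0.268, 0.035], [0.585, -0.188, 0.138]]
side long_box 0.8 [452. 271.  82.  78.]
3778 [[0.695, -0.38, 0.003], [0.726, -0.322, 0.055], [0.79, -0.249, 0.059]]
side long_box 0.17 [382. 288.  46.  85.]
side long_box_lid 0.85 [450. 263.  79.  57.]
2353 [[0.698, -0.375, 0.053], [0.743, -0.317, 0.056], [0.791, -0.251, 0.059]]
side long_box_lid 0.72 [411. 431. 102.  99.]
5541 [[0.37, -0.529, 0.049], [0.421, -0.469, 0.056], [0.478, -0.398, 0.059]]
side long_box_lid 0.58 [381. 289.  47.  88.]
2139 [[0.534, -0.337, 0.0], [0.558, -0.284, 0.097], [0.65, -0.198, 0.139]]
side short_box_tab 0.89 [267. 215.  33.  48.]
1193 [[0.53, -0.036, 0.052], [0.542, -0.003, 0.097], [0.555, 0.038, 0.139]]
0.4
```

View pics/top.png

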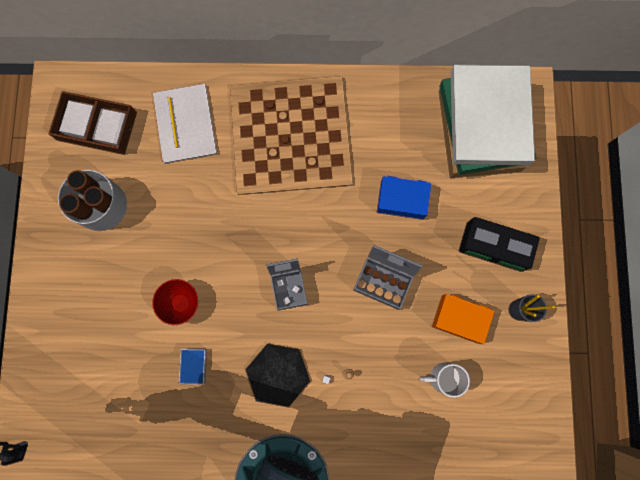

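View pics/side.png

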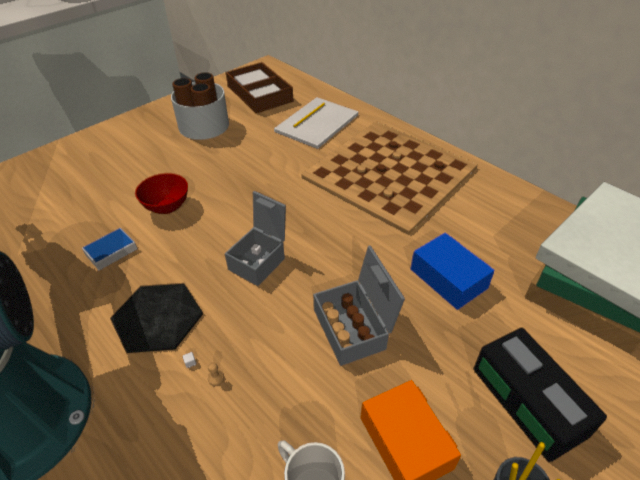

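The top view shows the grey long box at about (390,278) with draughts, its lid on its upper-right side. The short box, at about (287,285), is well clear to the left. The blue box at (405,197) and the orange one at (464,319) are look-alikes. In the side view the lid stands about upright at (382,288).

```bash
python3 - <<'E'
from h import *
rim=[];lid=[]
for c in("top","side"):
    f=dict(np.load(f"{c}.npz")); P,u,v=pts(f); I=f["image"][v,u].astype(int)
    m=(abs(P[:,0]-.53)<.1)&(abs(P[:,1]+.263)<.1)&(np.ptp(I,axis=1)<40)
    r=P[m&(abs(P[:,2]-.049)<.006)]; l=P[m&(P[:,2]>.062)]
    rect=cv2.minAreaRect(r[:,:2].astype(np.float32)); print(c,len(r),len(l),"rim med z",np.median(r[:,2]),rect)
    print(" corners",np.round(cv2.boxPoints(rect),3).tolist())
    cen=np.median(l,0); q=l
    for _ in range(4):
        cen=q.mean(0); n=np.linalg.svd(q-cen,full_matrices=False)[2][2]; q=l[abs((l-cen)@n)<.006]
    n*=np.sign(-n[0]); print(" lid n",np.round(n,3),"cen",np.round(cen,3),"yaw",np.arctan2(-n[1],-n[0]),"tilt-angle",np.pi/2-np.arcsin(n[2]) ,"alt",np.pi/2+np.arcsin(n[2]),"zmax",l[:,2].max(), len(q))
    t=l[l[:,2]>np.percentile(l[:,2],99.5)-.012]; print(" top edge",np.round(t.mean(0),3),np.round(np.percentile(t,[2,98],axis=0),3).tolist())
s=robot.observe(); print(s["eef_rot"].round(2).tolist() if hasattr(s["eef_rot"],"round") else s["eef_rot"])
E
```

```text
top 244 656 rim med z 0.050395949398020945 ((0.5131487250328064, -0.25566911697387695), (0.13034196197986603, 0.0928143709897995), 67.62802124023438)
 corners [[0.4449999928474426, -0.2980000078678131], [0.531000018119812, -0.33399999141693115], [0.5809999704360962, -0.21299999952316284], [0.4950000047683716, -0.17800000309944153]]
 lid n [-0.906  0.378  0.188] cen [ 0.564 -0.276  0.109] yaw -0.3955672017003973 tilt-angle 1.3815014941685826 alt 1.7600911594212105 zmax 0.14433599708623612 580
 top edge [ 0.565 -0.279  0.138] [[0.545, -0.336, 0.132], [0.593, -0.223, 0.143]]
side 740 1754 rim med z 0.04951893221728143 ((0.514438271522522, -0.25674188137054443), (0.13277366757392883, 0.0960402861237526), 67.75711822509766)
 corners [[0.4449999928474426, -0.30000001192092896], [0.5339999794960022, -0.335999995470047], [0.5839999914169312, -0.21299999952316284], [0.4950000047683716, -0.1770000010728836]]
 lid n [-0.911  0.373  0.179] cen [ 0.56  -0.284  0.104] yaw -0.3885706904324771 tilt-angle 1.3913000833912565 alt 1.7502925701985366 zmax 0.14097396381201355 1630
 top edge [ 0.564 -0.282  0.136] [[0.544, -0.338, 0.129], [0.592, -0.225, 0.14]]
[[-0.97, 0.24, -0.0], [0.24, 0.97, -0.0], [0.0, -0.0, -1.0]]
```

```bash
cat > m.py <<'E'
from h import *
yaw=-.39; X=np.array([np.cos(yaw),np.sin(yaw),0]); C=np.array([.5138,-.2562,0])
Z=np.array([0,0,-1.])
def R(s): return np.stack([s*X,np.cross(Z,s*X),Z],1)
def W(x,z): return C+X*x+np.array([0,0,z])
E
python3 - <<'E'
from m import *
robot.gripper_close(20)
p=np.array(robot.observe()["eef_pos"]); robot.servo_line(p+[0,0,.08],velocity=.2)
qs={s:robot.solve_ik(W(.093,.28),R(s)) for s in(1,-1)}; print({s:None if q is None else np.round(q,2) for s,q in qs.items()})
s=min((s for s in qs if qs[s] is not None),key=lambda s:abs(qs[s][5])); print(s)
robot.reach(W(.093,.28),R(s))
robot.servo_line(W(.093,.12),velocity=.12,threshold=8)
o=robot.observe(); print(o["clock"],np.round(o["eef_pos"],3),W(.093,.12),np.round(o["ft_force"],1))
cv2.imwrite("pics/s2.png",optics.grab_frame("side")["image"][120:420,200:560])
E
```

```text
{1: array([-0.56,  0.4 ,  1.24, -0.  ,  1.5 ,  1.4 ]), -1: array([-0.56,  0.4 ,  1.24, -0.  ,  1.5 , -1.74])}
1
6.6417 [ 0.6   -0.292  0.121] [ 0.59981654 -0.29155752  0.12      ] [ 0.7 -0.6 -0.5]
```

View pics/s2.png

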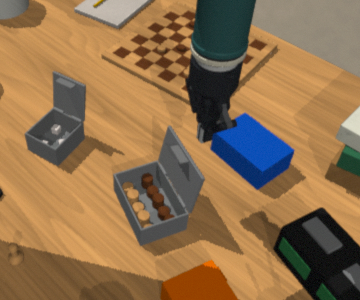

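The crop shows the fingertips at about (205,135), just behind the standing lid (172–203, 130–190). They are clear of the blue box, and the short box is untouched.

```bash
python3 - <<'E'
from m import *
print(robot.observe()["gripper_width"])
h=.011; r=.070
def go(x,z,v=.1,t=25):
    b=robot.servo_line(W(x,z),velocity=v,threshold=t); o=robot.observe()
    print(round(o["clock"],1),np.round([x,z],3),b,np.round(o["ft_force"],1)); return b
ok=not go(.051+h,.12)
for th in np.linspace(1.4,0,8):
    if not ok: break
    ok=not go(.045-r*np.cos(th)+.006*np.sin(th)+h, .05+r*np.sin(th)+.006*np.cos(th))
if ok: go(-.025+h,.050,.04,15)
cv2.imwrite("pics/s3.png",optics.grab_frame("side")["image"][120:420,200:560])
E
```

```text
0.00022387607924081565
7.2 [0.062 0.12 ] False [-0.4  0.7  0.5]
7.4 [0.05 0.12] False [0.1 1.  0.1]
7.7 [0.036 0.117] False [ 0.2 -1.4  0.3]
8.0 [0.023 0.112] False [ 0.2 -0.8  0.6]
8.3 [0.012 0.104] False [-0.1 -0.4 -0.7]
8.6 [0.002 0.094] False [-0.1 -0.1  0.9]
8.9 [-0.006  0.083] False [ 0.7 -0.6  0.2]
9.2 [-0.011  0.07 ] False [ 0.3  0.1 -0.6]
9.5 [-0.014  0.056] False [ 0.6 -0.3 -0. ]
9.8 [-0.014  0.05 ] False [-0.1  0.1  0.4]
```

View pics/s3.png

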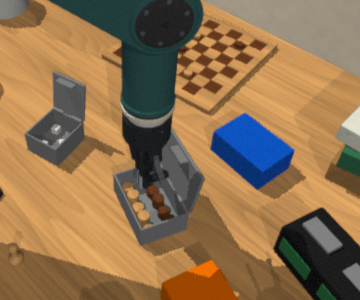

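The lid at (172–203, 130–190) has not moved, and the fingertip shows at about (155,180), in front of it and inside the box. No force was felt, so I'll check where the TCP really is against the picture.

```bash
python3 - <<'E'
from m import *
o=robot.observe(); p=np.array(o["eef_pos"]); print(o["clock"],p.round(4),np.round(o["eef_rot"],3).tolist(),W(-.014,.05),np.round(o["ft_force"],1))
for c in("side","top"):
    f=optics.grab_frame(c); im=f["image"].copy()
    for q,col in((p,(0,0,255)),(W(.0615,.1385),(0,255,0)),(W(-.045,.05),(255,0,0)),(W(.045,.05),(255,255,0))):
        k=f["extrinsics"]@np.r_[q,1]; k=f["intrinsics"]@k[:3]; k=k/k[2]; print(c,k[:2].round())
        cv2.circle(im,(int(k[0]),int(k[1])),2,col,-1)
    P,u,v=pts(f); I=f["image"][v,u].astype(int)
    m=(abs(P[:,0]-.56)<.06)&(abs(P[:,1]+.28)<.08)&(P[:,2]>.062)&(P[:,2]<.15)&(np.ptp(I,axis=1)<40)&(I.mean(1)>70); l=P[m]; print(m.sum(),l.mean(0).round(3),l.max(0).round(3))
    a,b=(180,270) if c=="side" else (200,320)
    cv2.imwrite(f"pics/{c}4.png",cv2.resize(im[a:a+200,b:b+200],None,fx=3,fy=3))
a,b=[cv2.imread(f"pics/{c}4.png") for c in("side","top")]
cv2.imwrite("pics/4.png",cv2.resize(np.hstack([a,b]),(800,400)))
E
```

```text
9.8083 [ 0.5009 -0.2509  0.0501] [[0.925, -0.38, 0.0], [-0.38, -0.925, 0.0], [0.0, -0.0, -1.0]] [ 0.50085127 -0.25087736  0.05      ] [-0.2  0.2  0. ]
side [343. 315.]
side [385. 270.]
side [326. 320.]
side [372. 305.]
1274 [ 0.562 -0.279  0.106] [ 0.595 -0.221  0.141]
top [382. 287.]
top [397. 256.]
top [377. 298.]
top [390. 266.]
54 [ 0.586 -0.221  0.11 ] [ 0.597 -0.214  0.142]
```

View pics/4.png

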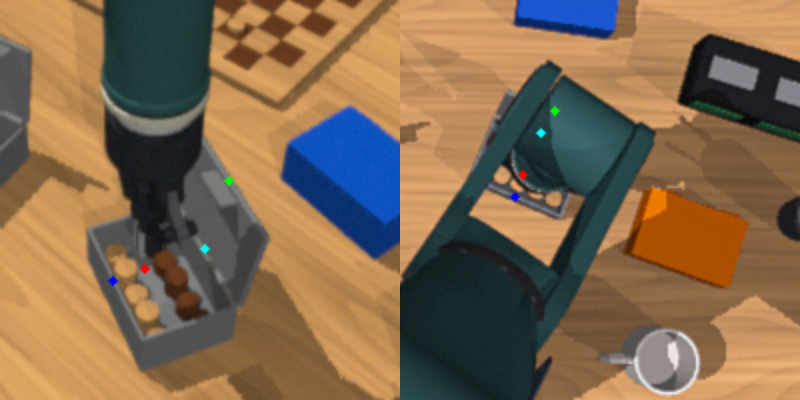

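In the left (side) crop the fingertip shows at about (150,242), while the reported TCP projects to (145,268). The real tips look about 20 mm higher than reported, so they passed over the lid. I'll measure the tips from depth.

```bash
python3 - <<'E'
from m import *
f=optics.grab_frame("side"); P,u,v=pts(f); I=f["image"][v,u].astype(int)
p=np.array(robot.observe()["eef_pos"]); B=(P-C)@np.stack([X,np.cross([0,0,1],X),[0,0,1]],1)
m=(I.max(1)<60)&(np.hypot(*(P-p)[:,:2].T)<.08)&(P[:,2]>.03)&(P[:,2]<.25)
for z in np.arange(.03,.2,.01):
    q=B[m&(abs(B[:,2]-z-.005)<.005)]
    if len(q): print(round(z,3),len(q),q[:,:2].min(0).round(3),q[:,:2].max(0).round(3))
print(robot.observe()["gripper_width"],robot.observe()["grip_force"])
cv2.imwrite("pics/5.png",cv2.resize(f["image"][230:330,300:420],None,fx=5,fy=5,interpolation=cv2.INTER_CUBIC))
E
```

```text
0.03 29 [ 0.008 -0.053] [0.042 0.028]
0.04 14 [ 0.04  -0.056] [ 0.042 -0.019]
0.08 3 [-0.012 -0.012] [-0.002 -0.007]
0.09 26 [-0.02  -0.015] [-0.002 -0.007]
0.1 15 [-0.02  -0.015] [-0.008 -0.01 ]
0.11 2 [-0.02  -0.015] [-0.019 -0.007]
0.12 19 [-0.027 -0.014] [-0.02   0.008]
0.13 79 [-0.027 -0.034] [-0.005  0.03 ]
0.14 56 [-0.028 -0.044] [-0.007  0.036]
0.15 73 [-0.03  -0.051] [-0.008  0.032]
0.16 85 [-0.031 -0.061] [-0.017  0.015]
0.17 157 [-0.033 -0.063] [-0.001  0.009]
0.18 90 [-0.033 -0.048] [ 0.006 -0.007]
0.19 88 [-0.032 -0.044] [-0.003 -0.013]
4.0666557914458434e-05 0.0
```

View pics/5.png

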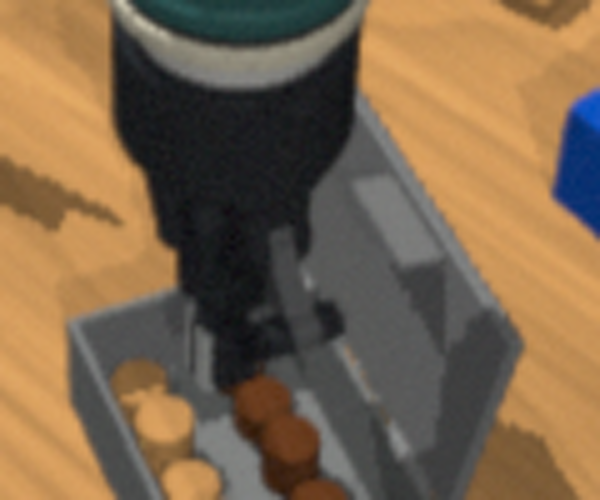

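The crop shows the black fingers ending at about (230,385), with grey pads at (200,350) and (295,300), all still above the draughts. I'll take all tool points inside the box outline, whatever their colour, and also check that the finger opening is what it reports.

```bash
python3 - <<'E'
from m import *
M=np.stack([X,np.cross([0,0,1],X),[0,0,1]],1)
for c in("side","top","wrist"):
    f=optics.grab_frame(c); P,u,v=pts(f); B=(P-C)@M
    if c=="wrist": cv2.imwrite("pics/w.png",f["image"]); 
    m=(B[:,0]>-.040)&(B[:,0]<.038)&(abs(B[:,1])<.058)&(B[:,2]>.04)&(B[:,2]<.16)
    print(c)
    for z in np.arange(.04,.16,.01):
        q=B[m&(abs(B[:,2]-z-.005)<.005)]
        if len(q): print(round(z,3),len(q),q[:,:2].min(0).round(3),np.median(q[:,:2],0).round(3),q[:,:2].max(0).round(3))
E
```

```text
side
0.08 13 [-0.024 -0.012] [-0.021 -0.006] [-0.002  0.003]
0.09 44 [-0.025 -0.015] [-0.02  -0.011] [-0.003  0.004]
0.1 43 [-0.024 -0.015] [-0.021 -0.007] [-0.008  0.006]
0.11 17 [-0.025 -0.012] [-0.023 -0.004] [-0.019  0.006]
0.12 23 [-0.026 -0.014] [-0.025  0.001] [-0.019  0.025]
0.13 98 [-0.027 -0.036] [-0.024 -0.014] [-0.005  0.034]
0.14 62 [-0.03  -0.044] [-0.025 -0.016] [-0.007  0.04 ]
0.15 71 [-0.031 -0.051] [-0.027 -0.015] [-0.018  0.031]
top
0.13 2 [-0.027  0.025] [-0.026  0.026] [-0.025  0.028]
0.14 3 [-0.025 -0.044] [-0.025  0.03 ] [-0.025  0.031]
0.15 8 [-0.026 -0.045] [-0.024  0.033] [-0.02   0.036]
wrist
0.08 188 [-0.007 -0.012] [-0.003  0.   ] [-0.002  0.011]
0.09 833 [-0.008 -0.014] [-0.003 -0.   ] [-0.002  0.013]
0.1 1007 [-0.008 -0.014] [-0.006  0.   ] [-0.002  0.013]
0.11 1344 [-0.025 -0.014] [-0.004 -0.   ] [-0.002  0.013]
0.12 2223 [-0.026 -0.032] [-0.002  0.   ] [0.001 0.031]
0.13 8511 [-0.027 -0.039] [-0.003  0.002] [0.001 0.04 ]
0.14 7749 [-0.026 -0.049] [-0.002  0.003] [0.004 0.048]
0.15 12517 [-0.024 -0.056] [-0.002  0.   ] [0.005 0.056]
```

View pics/w.png

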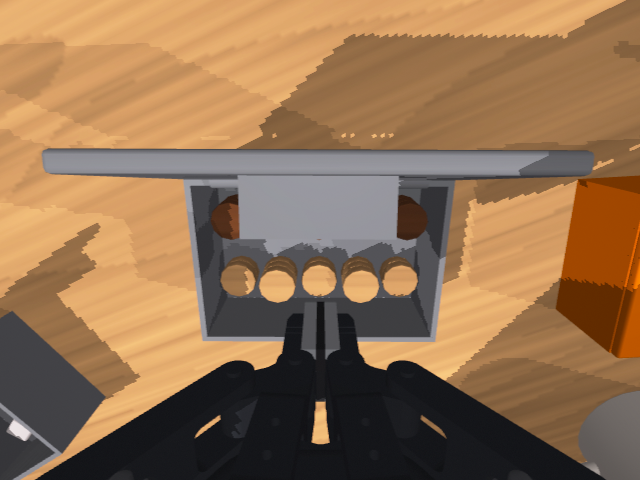

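The wrist view shows shut fingers at (320,320) over the front of the box, with the open lid edge at (45–595,160) untouched. Both cameras put the real tips near z≈0.08 while 0.05 is reported, so I'll work with a measured tip offset. I'll go back behind the lid and check by contact.

```bash
python3 - <<'E'
from m import *
M=np.stack([X,np.cross([0,0,1],X),[0,0,1]],1)
def tip():
    f=optics.grab_frame("wrist"); P,u,v=pts(f); p=np.array(robot.observe()["eef_pos"])
    Q=(P-p)@M; q=Q[(abs(Q[:,0])<.014)&(abs(Q[:,1])<.016)&(Q[:,2]>.003)]
    return np.percentile(q[:,2],[0,1,5]).round(4),q[:,0].min().round(3),q[:,0].max().round(3)
print(tip())
robot.servo_line(W(-.014,.2),velocity=.2)
print(tip())
robot.servo_line(W(.093,.2),velocity=.2)
robot.servo_line(W(.093,.092),velocity=.15,threshold=8)
o=robot.observe(); print(o["clock"],np.round(o["ft_force"],1),tip())
b=robot.servo_line(W(.062,.092),velocity=.05,threshold=20)
print(b,np.round(robot.observe()["ft_force"],1))
f=optics.grab_frame("wrist"); cv2.imwrite("pics/w2.png",np.hstack([cv2.resize(f["image"],(400,300)),cv2.resize(optics.grab_frame("side")["image"][180:330,270:470],(400,300))]))
E
```

```text
(array([0.0355, 0.0384, 0.044 ]), np.float64(-0.013), np.float64(0.014))
(array([0.0351, 0.0388, 0.0443]), np.float64(-0.012), np.float64(0.014))
12.6583 [ 0.  -0.9  0.9] (array([0.0346, 0.038 , 0.0437]), np.float64(-0.013), np.float64(0.014))
False [0.2 0.6 0.2]
```

View pics/w2.png

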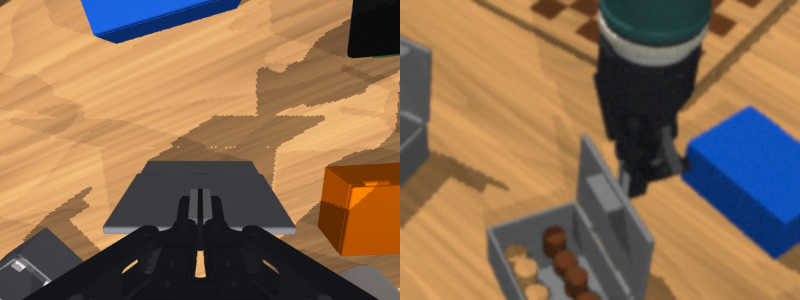

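The tips are consistently 35 mm above the reported TCP and are now behind the lid: at (200,200) in the wrist view (left half), and at (635,185), touching the lid's back, in the side view. I'll rerun the arc with that offset.

```bash
python3 - <<'E'
from m import *
h=.011; r=.070; D=.035
def go(x,z,v=.08,t=25):
    b=robot.servo_line(W(x,z-D),velocity=v,threshold=t); o=robot.observe()
    print(round(o["clock"],1),np.round([x,z],3),b,np.round(o["ft_force"],1),np.round(o["eef_pos"][2],4)); return b
go(.08,.127); go(.08,.12,t=10)
ok=not go(.051+h,.12)
for th in np.linspace(1.4,0,8):
    if not ok: break
    ok=not go(.045-r*np.cos(th)+.006*np.sin(th)+h, .05+r*np.sin(th)+.006*np.cos(th))
if ok: go(-.025+h,.045,.03,15)
cv2.imwrite("pics/s6.png",np.hstack([cv2.resize(optics.grab_frame("wrist")["image"],(400,300)),cv2.resize(optics.grab_frame("side")["image"][180:330,270:470],(400,300))]))
E
```

```text
13.9 [0.08  0.127] False [-1.1 -0.4  0.2] 0.0917
14.2 [0.08 0.12] False [-0.4  1.  -0.1] 0.0841
14.6 [0.062 0.12 ] False [0.3 0.5 0.2] 0.0853
14.9 [0.05 0.12] False [ 0.8  0.  -0.8] 0.0851
15.2 [0.036 0.117] False [ 0.9 -0.7 -0. ] 0.0822
15.5 [0.023 0.112] False [-0.  -0.5  0.3] 0.0768
15.8 [0.012 0.104] False [0.6 0.  0.2] 0.069
16.2 [0.002 0.094] False [-0.9 -0.   1.1] 0.0591
16.5 [-0.006  0.083] False [0.3 0.3 0.1] 0.0475
16.8 [-0.011  0.07 ] False [ 0.3 -0.7  0. ] 0.0345
17.1 [-0.014  0.056] True [-3.2  2.1 15.7] 0.0235
```

View pics/s6.png

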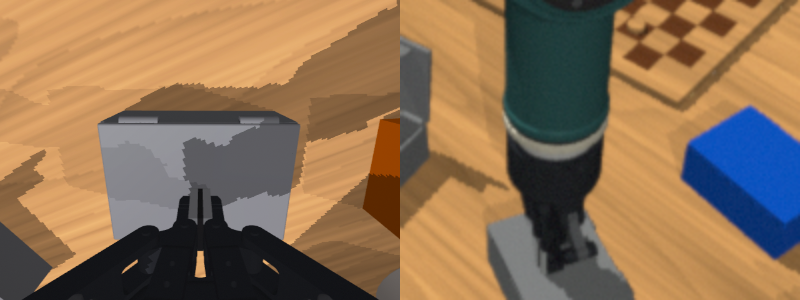

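Both views show the lid flat on the box: its top fills (100–300,125–235) in the wrist view. I'll press once more, retreat and check the lid's height by depth.

```bash
python3 - <<'E'
from m import *
print(robot.servo_line(W(-.014,.012),velocity=.03,threshold=12),robot.observe()["eef_pos"][2])
robot.servo_line(W(-.014,.22),velocity=.2)
M=np.stack([X,np.cross([0,0,1],X),[0,0,1]],1)
for c in("side","wrist"):
    P,u,v=pts(optics.grab_frame(c)); B=(P-C)@M; m=(abs(B[:,1])<.06)&(B[:,2]<.16)&(B[:,2]>.01)
    for a,b in((-.042,-.03),(0,.01),(.03,.04)):
        q=B[m&(B[:,0]>a)&(B[:,0]<b),2]; print(c,a,len(q),np.percentile(q,[5,50,95]).round(4) if len(q) else "")
f=optics.grab_frame("side"); 
for r in cut_out("short_box_tab","side")[:2]:
    P,_,_=pts(f,r["mask"]); print(r["score"],np.percentile(P,[2,50,98],axis=0).round(3).tolist())
o=robot.observe(); print(o["clock"],np.round(o["ft_force"],1))
E
```

```text
True 0.02352780902086337
side -0.042 378 [0.0542 0.0563 0.0583]
side 0 303 [0.054  0.0562 0.0583]
side 0.03 298 [0.0545 0.0564 0.0584]
wrist -0.042 1463 [0.0545 0.0556 0.0568]
wrist 0 1392 [0.0544 0.0556 0.0568]
wrist 0.03 1479 [0.0544 0.0556 0.0569]
0.96 [[0.529, -0.036, 0.052], [0.542, -0.001, 0.097], [0.556, 0.039, 0.139]]
18.725 [ 0.2  0.1 -0.9]
```

The lid is flat with its top at 56 mm, and the short box's lid is where it began.

```bash
python3 -c "
from station import finish_job
print(finish_job())"
```

```text
the job is handed in; nothing more can be done
None
```

The long box's lid is shut flat (top at 56 mm front to back), the short box's lid is where it started, and I handed the job in with the arm clear, shortly after 18.7 s on the clock; no verdict came back.

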